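# Refit the dust cup under the bench dust separator

### The arm

A 7-joint arm with a two-finger parallel gripper is mounted at the origin on the work surface; the furniture and walls round the work are solid. World frame = base frame: x ahead of the robot, y to its left, z up, the work surface at z = 0. Lengths are in m, angles in degrees, forces in N, time in s.
With the tool pointing down it reaches from about 0.425 to 1.025 m from the base axis. Payload 9.4 kg.
Tool frame: the origin (TCP) lies at the very end of the fingers, on their centre line; the grasp point (between the pads) lies 19 mm behind it; z points along the fingers, y is the line along which they close (so a half turn about z gives the same grasp; the last joint's range is limited). The gripper opens to 85 mm and grips with 20 to 120 N. Pads are 22 mm wide; open, the fingers measure 114 mm over their backs; the gripper's body (76 mm by 85 mm) begins 54 mm behind the grasp point. The pads swing forward as they close: fully open they stand 13 mm farther back than shut.
Start: joints at [61.094, 34.337, -0.143, 91.639, 0.103, 54.024, -4.572], TCP at [0.301, -0.66, 0.211] pointing down, gripper open.
Joint ranges: [-147.43, 147.43], [-19.82, 112.94], [-74.19, 73.91], [6.32, 146.72], [-59.91, 239.91], [6.04, 106.73], [-150.56, 150.56]. Speed limits (degrees/s): [127.2, 127.2, 172.46, 172.46, 180, 180, 180].

### API

Orientations are given as a 3x3 rotation matrix whose columns are the frame's x, y, z axes.
In Python, from rig import env gives the robot as it stands.
- The arm moves only by the tool apply_moves, never from a script. Its argument "steps" is text: rows parted by semicolons, each of 7 numbers parted by spaces: the shift along the world's x, y, z in m, then the turn, a rotation vector about the world's x, y, z in rad, then the closure, from -1 (fully open) to 1 (shut). In form: tx ty tz rx ry rz fingers; .... A call has 1 to 20 rows; each row is the pose to reach, as a shift and turn from the pose commanded when the call began; what a row does not reach only later rows make up. A row lasts 1/10 s, in which the tool goes at most 50 mm and 8.59 degrees, less where a joint would pass 70% of its speed; a pose out of reach is approached as far as the arm can. A call with a gripper value outside its range is refused whole. The fingers move at their own pace and stop on an object; "grip_force" is the grip in N (left out, the last holds). Time passes only in rows, so rows that repeat a pose let the fingers close. It gives the time, the measured TCP pose, the force, the opening and the grip force at its end, in the units of the state.
- env.get_state(): the state, without advancing time (a new reading comes with each control period).
- env.capture(name): name is "scene" or "top"; returns a dict with "img" (400x640x3 uint8, blue, green, red), "fovy" (degrees; the focal length in pixels is half the picture's height over the tangent of half this angle, whatever the lens; pixels are square), "cx", "cy" (the principal point, pixels), "k1" (the pictures are not rectified: a ray, as slopes to the right and down, at radius r is drawn at 1 + k1 r^2 times it, then the intrinsics apply), "rvec" (rotation vector, rad) and "tvec" (3), from world to camera coordinates, as OpenCV has them. Camera axes: x right, y down, z forward; pixel columns grow to the right and rows downward; lengths in m; the calibration is good to about 2 mm. A picture is of the moment at which its call begins. There is no depth.
- env.finish_job(): hands the job in; it is judged then, once.
The state is a dict: "clock": time; "joints": joint angles; "joint_velocities": joint speeds; "joint_efforts": joint torques, N m; "tool_pos": TCP position; "tool_rot": TCP orientation; "ft_force": force on the tool from outside, world axes, zero at the start; "ft_torque": the same for the moment, N m; "opening": finger opening in m; "grip_force": force on a finger pad.
Only numpy, scipy, OpenCV 4.12 (cv2) and the standard library are available. Lean on these libraries where they do the work, as an engineer would, in place of code of your own. Each camera call takes 0.05 s, during which the arm holds its last target. There are 200 camera calls.

### The job

Put the emptied dust cup back under the bench dust separator: take it by its handle and lift it up into the black bayonet ring with the handle turned a good eighth of a turn to the left of the front, feeling for the slots because the ring is not clamped at an exact angle. Press the cup up gently against the sprung seal, twist the handle to the right until it meets the stop, and let the lugs drop into their locks, so that the cup hangs level with its handle roughly to the front. Do not force the lugs, and leave the vials, the brush and the bottle alone.

Things in the scene. Friction and masses are not known exactly. Their poses are not given: they have to be found in the camera images.
- separator: Bench dust separator, fixed: grey base plate 215x160x10 mm, aluminium cyclone 98 mm dia. up to 317 mm high held by a column, black bayonet ring under it. Origin: on the vertical axis of ring and cyclone at table height. x to the back (column 88 to 132 mm behind the axis), front = -x, y = left seen from the front, z up. Base plate: 65 mm to the front, 150 to the back, 80 to each side.
- ring_mouth (a point): Centre of the bayonet ring's underside, 115 mm above the table, axes as the separator's. Ring: 90 mm dia. outside, to 152 mm high; mouth 64 mm dia. with three slots 120 deg apart, 25.5 deg wide, to 80 mm dia. A band clamp holds it: its angle differs by up to 16 deg either way from nominal, fixed within a run (holds about 4 N m), not measured. Yellow mark over one slot, red mark at the lock.
- slot_nominal (a point): Middle of the slot under the yellow mark, if the ring stood at its nominal angle: 36 mm from the axis, 52 deg to the left of the front (clockwise seen from above), at the ring's underside. The handle's lug enters here: the cup's yaw is then 52 deg less than the separator's, plus the ring's error. The slots leave about 3 deg of play either way.
- lock_nominal (a point): Where the handle's lug locks at the nominal ring angle: 36 mm from the axis, to the front. From a slot's centre counter-clockwise (from above) the lip's upper side, above the ring's underside: ramp 5 mm at 12.75 deg to 8.5 at 34, crest 8.5 to 39.5, pocket 6.5 to 62 deg, then a hard stop. The cup turns 49 to 52.5 deg. Free turning takes about 0.1 N m; over 1 N m against the stop spoils the lugs.
- seal_face (a point): Centre of the underside of the sprung seal plate (60 mm dia.) inside the ring, 134 mm above the table at rest. It gives way upward up to 9 mm: 3 N at first touch, 0.6 N more per mm, and pushes the locked cup's lugs down into the pockets. The rim must press it in more than 5.5 mm to pass the crests; locked it is pressed in 3.5 mm.
- dust_cup: Aluminium dust cup, loose, upright on the table; 60 mm dia., 70 mm high, wall 3.5 mm, open top, 0.14 to 0.26 kg. Origin: centre of its underside, z up; the handle points along -x. Three lugs to 75 mm dia., 54 to 60 mm above the underside, 19 deg wide, one above the handle, the others 120 deg either side. In the grip it may sag or slip by a few mm.
- cup_grip (a point): Middle of the handle, to be gripped from above: 115 mm from the cup's axis, 30 mm above its underside; axes as the cup's, fingers close along y. The handle is a straight level black bar, 16 mm wide, 26 mm high, 61 to 165 mm from the cup's axis; nearer the cup a thinner steel neck.
- cup_rim (a point): Centre of the cup's rim, 70 mm above its underside. At a wrong angle the lugs' tops meet the ring's underside with the rim 125 mm above the table; in the slots the rim meets the seal at 134 mm, passes the crests above 139.5 mm, cannot go above 143 mm; locked it is at 137.5 mm (underside 67.5 mm).
- vial_green: Small white jar with green lid, 34 mm dia., 36 mm high, loose, standing. Origin: centre of underside. Leave alone.
- vial_blue: Small white jar with blue lid, 28 mm dia., 50 mm high, loose, standing. Origin: centre of underside. Leave alone.
- paintbrush: Flat brush with wooden handle, 190 x 22 x 14 mm, loose, lying on the table. Origin: centre of underside, handle along its y. Leave alone.
- spirit_bottle: White plastic bottle with red cap, 79 x 105 mm, 266 mm high, loose, standing. Origin: centre of underside. Leave alone.

How it is judged (in metres and radians):
On the way:
1. the cup is up in the ring with its lugs through the slots, not yet turned (z of cup_rim in the frame of separator above 0.1325 m and horizontal distance between cup_rim and ring_mouth below 0.005 m and y of cup_grip in the frame of separator above 0.05 m), for 0.1 s.
At the end, for the whole second after the job is handed in: The cup hangs at rest in the ring with its lugs down in the pockets: rim 135.5 to 137.9 mm above the table (137.5 nominal), within 4 mm of the ring's axis, level within 0.06 rad, handle to the front (grip point within 40 mm left or right of the separator's centre line) (z of cup_rim in the frame of separator between 0.1355 and 0.1379 m and horizontal distance between cup_rim and ring_mouth below 0.004 m and x of cup_grip in the frame of separator below -0.105 m and y of cup_grip in the frame of separator between -0.04 and 0.04 m and angle between dust_cup's own z axis and vertical below 0.06 rad and linear speed of dust_cup below 0.02 m/s); the robot touches nothing.
It fails at once if the lugs are forced: more than 60 N in all between cup and separator (contact force between dust_cup and separator above 60 N).
It fails at once if a bystander is disturbed (moved more than 15 mm) (distance of any of vial_green, vial_blue, paintbrush, spirit_bottle from where it was at the start of the episode above 0.015 m).
It also fails if it takes over 72 s, if anything falls off the work surface, if the arm or the gripper's body presses on something with over 40 N, if the wrist force passes 120 N, or if a joint passes its speed limit or range.

## Working session

There is one attempt and no reset: what is moved stays moved. The work goes in short steps, Python scripts to look and compute and a tool call to move; the robot and the scene stay as the last step left them, time stands still between calls to the robot, and variables do not carry over. Pictures are saved under pics/ and viewed, at most 10 in all, crops included, and the job is handed in when it is done.

Besides the shell and the picture viewer there is one more tool, called after "Call:" by a JSON object that holds its "name" and its "arguments". apply_moves: Moves the arm, as the interface text tells. Its arguments: {"type":"object","properties":{"steps":{"type":"string"},"grip_force":{"type":"number"}},"required":["steps"]}

```bash
mkdir -p pics; ls
python3 - <<'E'
from rig import env
import cv2,numpy as np
s=env.get_state()
print({k:np.round(v,4).tolist() for k,v in s.items()})
for n in("scene","top"):
    c=env.capture(n); cv2.imwrite(f"pics/{n}0.png",c["img"]); print(n,{k:v for k,v in c.items() if k!="img"})
E
```

```text
pics
{'clock': 0.0, 'joints': [61.0948, 34.3855, -0.1446, 91.6811, 0.1013, 54.0232, -4.5721], 'joint_velocities': [0.001, 0.0164, -0.1117, -0.0237, 0.0261, 0.0065, -0.0256], 'joint_efforts': [0.0002, -77.6444, 1.5645, -25.8001, 0.0123, 0.009, -0.0], 'tool_pos': [0.3005, -0.6592, 0.2101], 'tool_rot': [[0.9099, 0.4149, -0.0008], [0.4149, -0.9099, 0.0014], [-0.0001, -0.0016, -1.0]], 'ft_force': [-0.033, 0.0778, -0.0538], 'ft_torque': [-0.0024, -0.0643, -0.027], 'grip_force': 0.0, 'opening': 0.0854}
scene {'fovy': 50.49521794613226, 'cx': 321.82414925732365, 'cy': 200.73952546009548, 'k1': 0.023158947060478954, 'rvec': array([ 2.01534616, -0.59623449,  0.38351579]), 'tvec': array([-0.45396546,  0.22795877,  1.07172294])}
top {'fovy': 54.94297103185019, 'cx': 321.26609002073235, 'cy': 198.14367322686456, 'k1': -0.02229122265289659, 'rvec': array([ 2.16894761, -2.17236298,  0.19445911]), 'tvec': array([-0.00466228,  0.55759529,  1.31523969])}
```

View pics/scene0.png

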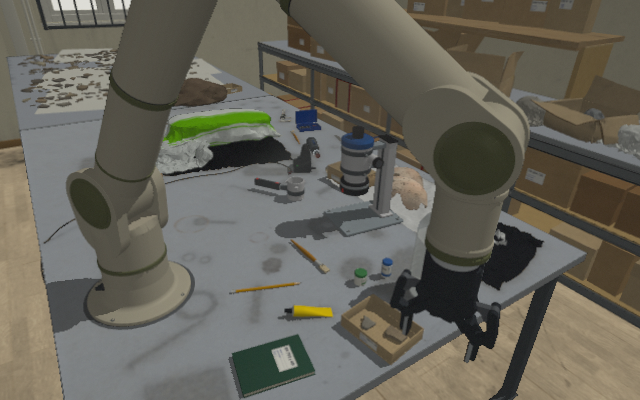

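View pics/top0.png

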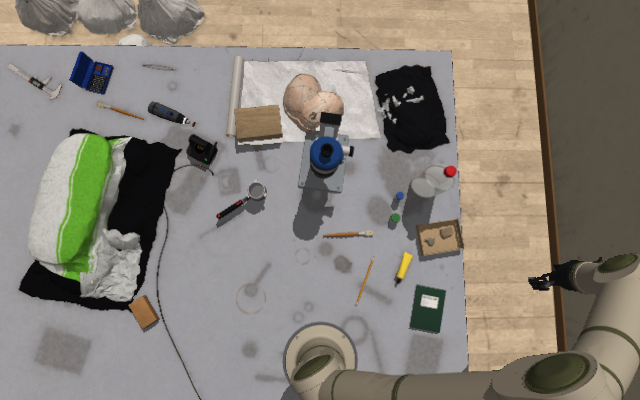

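The top view shows the cup at about (258,190) with its handle towards (218,217), and the separator at (325,155) with its column behind. The bottle (425,185), vials (395,205) and brush (348,234) are to the right. I'll crop in closer next.

```bash
cat > h.py <<'E'
import cv2,numpy as np
def K(c):
    f=200/np.tan(np.radians(c["fovy"]/2)); return f
def proj(c,P):
    P=np.atleast_2d(P); R=cv2.Rodrigues(c["rvec"])[0]; q=P@R.T+c["tvec"]; s=q[:,:2]/q[:,2:]
    s=s*(1+c["k1"]*(s**2).sum(1,keepdims=True)); return s*K(c)+[c["cx"],c["cy"]]
def ray(c,uv):
    d=(np.array(uv,float)-[c["cx"],c["cy"]])/K(c); s=d.copy()
    for _ in range(20): s=d/(1+c["k1"]*(s@s))
    R=cv2.Rodrigues(c["rvec"])[0]; return -R.T@c["tvec"], R.T@np.array([s[0],s[1],1])
def atz(c,uv,z):
    o,d=ray(c,uv); return o+d*(z-o[2])/d[2]
def tri(c1,u1,c2,u2):
    o1,d1=ray(c1,u1);o2,d2=ray(c2,u2)
    t=np.linalg.lstsq(np.c_[d1,-d2],o2-o1,rcond=None)[0]; a=o1+d1*t[0];b=o2+d2*t[1]
    return (a+b)/2,np.linalg.norm(a-b)
E
python3 - <<'E'
from h import *
from rig import env
import pickle
C={n:env.capture(n) for n in("scene","top")}; pickle.dump(C,open("c0.pkl","wb"))
a=C["scene"]["img"][120:245,245:425]; b=C["top"]["img"][105:230,200:380]
cv2.imwrite("pics/crop0.png",np.vstack([cv2.resize(x,(0,0),fx=4,fy=4,interpolation=cv2.INTER_CUBIC)[:300 if 0 else 500] for x in(a,b)])[:, :] if 0 else cv2.resize(a,(0,0),fx=4.4,fy=4.4,interpolation=2))
cv2.imwrite("pics/crop1.png",cv2.resize(b,(0,0),fx=4.4,fy=4.4,interpolation=2))
E
```

```text
(no output)
```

View pics/crop0.png

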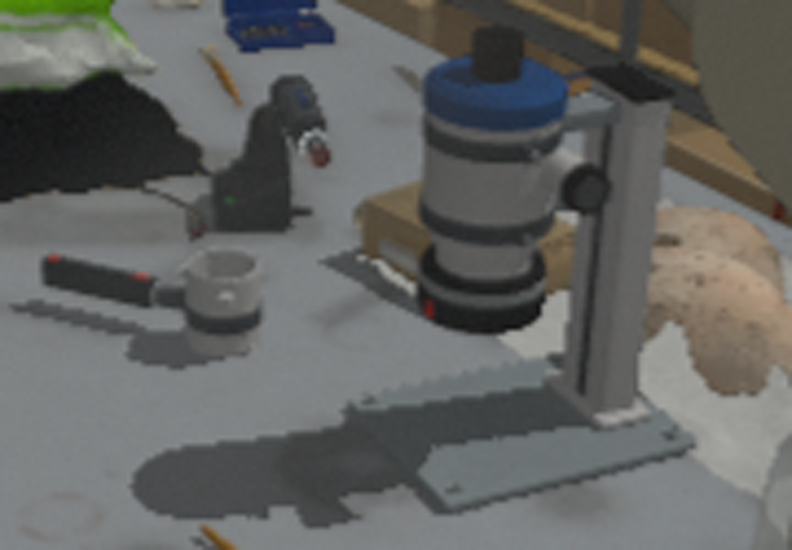

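View pics/crop1.png

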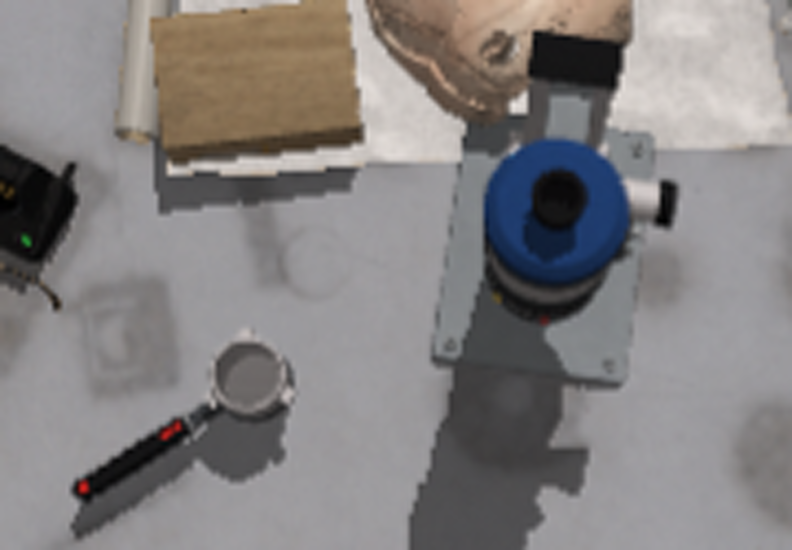

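The crops show the cup rim centre at about (249,379) in the top crop and (222,268) in the scene crop, with the handle tip at (80,488) and (48,265). The red mark is at (543,320) and (429,308), and the yellow mark at (497,297) in the top crop only. Next I triangulate and fit poses.

Run:
```python
from h import *
import pickle
from scipy.optimize import least_squares
C=pickle.load(open("c0.pkl","rb")); S,T=C["scene"],C["top"]
t=lambda x,y:((x+.5)/4.4-.5+200,(y+.5)/4.4-.5+105)
s=lambda x,y:((x+.5)/4.4-.5+245,(y+.5)/4.4-.5+120)
for n,a,b in [("rim",t(249,379),s(222,268)),("tip",t(80,488),s(48,263)),("red",t(543,320),s(429,308))]:
    print(n,*tri(T,a,S,b))
print("plate T",[atz(T,t(*p),.01).round(4) for p in((436,362),(622,384),(653,133))])
print("plate S",[atz(S,s(*p),.01).round(4) for p in((450,508),(693,438),(350,402))])
def place(q,P):
    c,sn=np.cos(q[2]),np.sin(q[2]); P=np.atleast_2d(np.array(P,float)).copy()
    P[:,:2]=P[:,:2]@np.array([[c,sn],[-sn,c]])+q[:2]; return P
def fit(obs,q0):
    f=lambda q:np.concatenate([(proj(c,place(q,P))-uv).ravel() for c,P,uv in obs])
    r=least_squares(f,q0,loss="soft_l1"); print(r.x,np.degrees(r.x[2]),r.fun.reshape(-1,2).round(1).tolist()); return r.x
sep=fit([(T,(-.065,.08,.01),t(436,362)),(T,(-.065,-.08,.01),t(622,384)),(T,(.15,-.08,.01),t(653,133)),
 (S,(-.065,-.08,.01),s(450,508)),(S,(.15,-.08,.01),s(693,438)),(S,(-.065,.08,.01),s(350,402))],[.6,0,0])
cup=fit([(T,(0,0,.07),t(249,379)),(S,(0,0,.07),s(222,268)),(T,(-.165,0,.043),t(80,486)),(S,(-.165,0,.043),s(48,260)),(T,(-.061,0,.043),t(183,427))],[.55,.15,-.7])
for n,p in(("yel",(497,297)),("red",(543,320))):
  for z in(.12,.13,.14,.15):
    P=atz(T,t(*p),z)-[sep[0],sep[1],0]; a=np.degrees(np.arctan2(P[1],P[0])-sep[2])
    print(n,z,P.round(4),np.hypot(*P[:2]).round(4),"deg left of front",(180-a)%360)
P=tri(T,t(543,320),S,s(429,308))[0]-[sep[0],sep[1],0];print(np.hypot(*P[:2]),180-np.degrees(np.arctan2(P[1],P[0])-sep[2]))
```

```text
rim [0.57823996 0.21851576 0.07033649] 0.00033290540099582854
tip [0.49377313 0.35434493 0.03874619] 0.005590660295567873
red [ 0.6142553  -0.00735146  0.12621446] 0.0018908590812104131
plate T [array([0.6022, 0.0743, 0.01  ]), array([ 0.5843, -0.078 ,  0.01  ]), array([ 0.7972, -0.1066,  0.01  ])]
plate S [array([ 0.5844, -0.0807,  0.01  ]), array([ 0.7947, -0.1007,  0.01  ]), array([0.6063, 0.076 , 0.01  ])]
[ 0.65795641 -0.0088444  -0.11596325] -6.644204889103295 [[-1.1, -0.1], [0.8, 0.0], [-0.3, -0.1], [-0.1, 0.0], [1.7, 0.4], [-1.3, 0.0]]
[ 0.5784331   0.21758998 -1.02485876] -58.72008161705531 [[0.3, 0.0], [0.2, 0.2], [-1.9, 1.4], [-0.1, -0.8], [1.0, -0.7]]
yel 0.12 [-0.0241  0.0355  0.12  ] 0.0429 deg left of front 49.15170353818769
yel 0.13 [-0.0262  0.0357  0.13  ] 0.0442 deg left of front 47.09125354645764
yel 0.14 [-0.0282  0.0359  0.14  ] 0.0457 deg left of front 45.155958996124724
yel 0.15 [-0.0303  0.0361  0.15  ] 0.0471 deg left of front 43.338784927501905
red 0.12 [-0.0417  0.0007  0.12  ] 0.0417 deg left of front 354.3077524895084
red 0.13 [-0.0436  0.0012  0.13  ] 0.0436 deg left of front 354.89970823306146
red 0.14 [-0.0455  0.0017  0.14  ] 0.0456 deg left of front 355.44135808993514
red 0.15 [-0.0475  0.0021  0.15  ] 0.0475 deg left of front 355.93876775773674
0.04372660830851696 -4.687602242054339
```

Call:
{"name": "apply_moves", "arguments": {"steps": "0.03 0.2 0.09 0 0 0.3 -1;0.06 0.3 0.09 0 0 0.5 -1;0.09 0.4 0.09 0 0 0.7 -1;0.12 0.5 0.09 0 0 0.9 -1;0.14 0.6 0.09 0 0 1.1 -1;0.17 0.7 0.09 0 0 1.3 -1;0.2 0.8 0.09 0 0 1.5 -1;0.218 0.9 0.09 0 0 1.6 -1;0.218 0.976 0.05 0 0 1.685 -1;0.218 0.976 0 0 0 1.685 -1;0.218 0.976 -0.09 0 0 1.685 -1;0.218 0.976 -0.09 0 0 1.685 -1;0.218 0.976 -0.09 0 0 1.685 -1;0.218 0.976 -0.09 0 0 1.685 -1;0.218 0.976 -0.09 0 0 1.685 -1;0.218 0.976 -0.09 0 0 1.685 -1;0.218 0.976 -0.09 0 0 1.685 -1;0.218 0.976 -0.09 0 0 1.685 -1;0.218 0.976 -0.09 0 0 1.685 -1;0.218 0.976 -0.09 0 0 1.685 -1", "grip_force": 120}}

```text
clock: 2.2
tool_pos: [0.5131, 0.291, 0.1282]
tool_rot: [[-0.516, 0.857, 0.0], [0.857, 0.516, -0.0], [-0.0, -0.0, -1.0]]
ft_force: [0.3, -0.2, -0.2]
opening: 0.0858
grip_force: 0.0
```

Call:
{"name": "apply_moves", "arguments": {"steps": "0 0 0 0 0 0 -1;0 0 0 0 0 0 -1;0 0 0 0 0 0 -1"}}

```text
clock: 2.5
tool_pos: [0.5127, 0.2877, 0.1289]
tool_rot: [[-0.515, 0.857, -0.0], [0.857, 0.515, -0.001], [-0.001, -0.001, -1.0]]
ft_force: [0.2, -0.6, -1.3]
opening: 0.0855
grip_force: 0.0
```

Run:
```python
from h import *
from rig import env
import pickle
C={n:env.capture(n) for n in("scene","top")}; pickle.dump(C,open("c1.pkl","wb"))
a=C["scene"]["img"][130:235,230:410]; b=C["top"]["img"][120:235,190:370]
cv2.imwrite("pics/crop2.png",np.vstack([cv2.resize(x,(0,0),fx=2.7*1,fy=2.7,interpolation=2) for x in(a,b)]))
print(env.get_state()["tool_pos"])
```

```text
[0.51316664 0.2873104  0.12934067]
```

View pics/crop2.png

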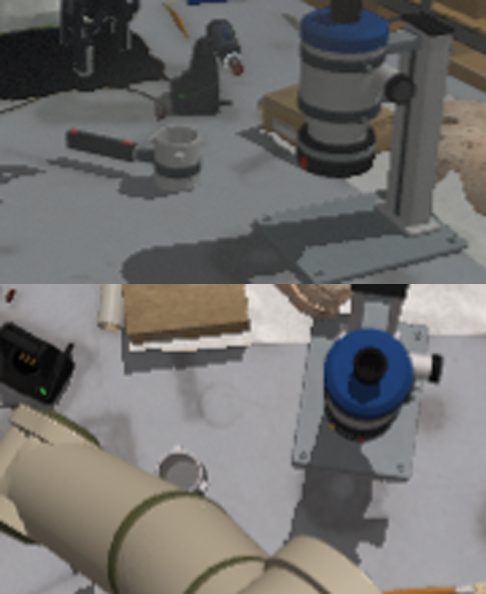

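The scene view shows the gripper open above the handle, with the cup and separator unchanged. It still has to move by +5.5 mm and +28.5 mm. I'll correct that and go down.

Call:
{"name": "apply_moves", "arguments": {"steps": "0.0055 0.0285 0 0 0 0 -1;0.0055 0.0285 -0.03 0 0 0 -1;0.0055 0.0285 -0.06 0 0 0 -1;0.0055 0.0285 -0.09 0 0 0 -1;0.0055 0.0285 -0.11 0 0 0 -1;0.0055 0.0285 -0.117 0 0 0 -1;0.0055 0.0285 -0.117 0 0 0 -1;0.0055 0.0285 -0.117 0 0 0 -1"}}

```text
clock: 3.4
tool_pos: [0.519, 0.3175, 0.0131]
tool_rot: [[-0.515, 0.857, 0.001], [0.857, 0.515, 0.001], [-0.0, 0.001, -1.0]]
ft_force: [-0.2, 0.7, -0.1]
opening: 0.0855
grip_force: 0.0
```

Call:
{"name": "apply_moves", "arguments": {"steps": "0 0 0 0 0 0 1;0 0 0 0 0 0 1;0 0 0 0 0 0 1;0 0 0 0 0 0 1;0 0 0 0 0 0 1;0 0 0 0 0 0 1;0 0 0 0 0 0 1;0 0 0 0 0 0 1;0 0 0 0 0 0 1;0 0 0 0 0 0 1", "grip_force": 120}}

```text
clock: 4.4
tool_pos: [0.5184, 0.3178, 0.012]
tool_rot: [[-0.516, 0.857, 0.0], [0.857, 0.516, 0.0], [0.0, 0.0, -1.0]]
ft_force: [-0.4, -0.3, 1.2]
opening: 0.0118
grip_force: 118.3
```

Run:
```python
from rig import env
import numpy as np
s=env.get_state()
print({k:np.round(v,4).tolist() for k,v in s.items()})
```

```text
{'clock': 4.4, 'joints': [-22.7265, 43.278, -21.4281, 114.0594, 31.7613, 28.4032, -36.1775], 'joint_velocities': [0.045, -0.0026, -0.071, 0.0141, -0.001, -0.1326, -0.049], 'joint_efforts': [0.4239, -73.2869, -4.9738, -12.4265, 0.0252, 0.1113, -0.0025], 'tool_pos': [0.5184, 0.3178, 0.012], 'tool_rot': [[-0.516, 0.8566, 0.0001], [0.8566, 0.516, 0.0002], [0.0001, 0.0002, -1.0]], 'ft_force': [-0.383, -0.3121, 1.1763], 'ft_torque': [0.0592, -0.0129, -0.0139], 'grip_force': 118.3385, 'opening': 0.0118}
```

Call:
{"name": "apply_moves", "arguments": {"steps": "0 0 0.01 0 0 0 1;0 0 0.02 0 0 0 1;0 0 0.03 0 0 0 1;0 0 0.035 0 0 0 1;0 0 0.035 0 0 0 1;0 0 0.035 0 0 0 1;0 0 0.035 0 0 0 1;0 0 0.035 0 0 0 1"}}

```text
clock: 5.2
tool_pos: [0.5181, 0.3175, 0.0466]
tool_rot: [[-0.516, 0.857, -0.001], [0.857, 0.516, -0.0], [-0.0, -0.001, -1.0]]
ft_force: [-0.9, 0.4, -2.7]
opening: 0.0128
grip_force: 117.8
```

Run:
```python
from h import *
from rig import env
import pickle
s=env.get_state(); print({k:np.round(s[k],4).tolist() for k in("tool_pos","ft_force","ft_torque","opening")})
C={n:env.capture(n) for n in("scene","top")}; pickle.dump(C,open("c2.pkl","wb"))
a=C["scene"]["img"][130:235,230:410]; b=C["top"]["img"][120:235,190:370]
cv2.imwrite("pics/crop3.png",np.vstack([cv2.resize(x,(0,0),fx=2.7,fy=2.7,interpolation=2) for x in(a,b)]))
```

```text
{'tool_pos': [0.5181, 0.3175, 0.0466], 'ft_force': [-0.8612, 0.4171, -2.6769], 'ft_torque': [0.2131, 0.071, 0.0049], 'opening': 0.0128}
```

View pics/crop3.png

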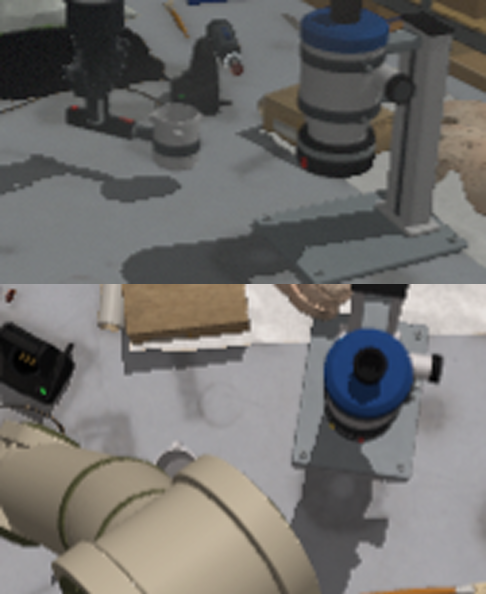

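Cup lifted by the handle, with the rim at about (177,114) in the scene crop and roughly level. The image shift gives the sag.

Run:
```python
from h import *
import pickle
from scipy.optimize import least_squares
c1=pickle.load(open("c0.pkl","rb"))["scene"];c2=pickle.load(open("c2.pkl","rb"))["scene"]
g=lambda i:cv2.resize(cv2.cvtColor(i,cv2.COLOR_BGR2GRAY),(0,0),fx=4,fy=4,interpolation=2)
A,B=g(c1["img"]),g(c2["img"])
cx,cy,yaw=.5782,.2178,np.radians(-58.5)
d=np.array([-np.cos(yaw),-np.sin(yaw),0])
base=np.array([cx,cy,0])
for n,P,(w,h) in[("rim",base+[0,0,.065],(11,8)),("body",base+[0,0,.035],(11,9)),("nearend",base+d*.066+[0,0,.036],(4,4)),("tip",base+d*.163+[0,0,.036],(4,4))]:
    u=proj(c1,P)[0]; x,y=(u*4).round().astype(int); w*=4;h*=4
    t=A[y-h:y+h,x-w:x+w]; S=B[y-h-100:y+h+10,x-w-30:x+w+30]
    r=cv2.matchTemplate(S,t,cv2.TM_CCOEFF_NORMED); _,m,_,l=cv2.minMaxLoc(r)
    sh=np.array([l[0]-30,l[1]-100])/4; u2=proj(c1,P+[0,0,.0346])[0]-u
    j=proj(c1,P+[0,0,.001])[0]-u
    print(n,u.round(1),"score",round(m,2),"shift",sh,"exp",u2.round(2),"px/mm",j.round(2),"dz mm",((sh-u2)[1]/j[1]).round(1))
```

```text
rim [295.2 182. ] score 0.56 shift [ 7.5 -1. ] exp [-0.06 -8.96] px/mm [-0.   -0.26] dz mm -31.1
body [295.3 189.6] score 0.95 shift [-0.25 -8.  ] exp [-0.06 -8.78] px/mm [-0.   -0.25] dz mm -3.1
nearend [279.  185.4] score 0.98 shift [-0.25 -8.5 ] exp [-0.24 -8.7 ] px/mm [-0.01 -0.25] dz mm -0.8
tip [255.9 179.8] score 0.99 shift [ 0.   -8.75] exp [-0.49 -8.57] px/mm [-0.01 -0.24] dz mm 0.8
```

Run:
```python
from h import *
import pickle
C=pickle.load(open("c0.pkl","rb")); S,T=C["scene"],C["top"]
t=lambda u:(u-[200,105]+.5)*4.4-.5
s=lambda u:(u-[245,120]+.5)*4.4-.5
ax=np.array([.658,-.0088])
th=np.linspace(0,2*np.pi,181)
for z,r in((.133,.045),(.16,.045),(.28,.049),(.30,.049)):
    P=np.c_[ax[0]+r*np.cos(th),ax[1]+r*np.sin(th),0*th+z]
    a=s(proj(S,P));b=t(proj(T,P)); print(z,"S x",a.min(0).round(1),a.max(0).round(1),"T",b.min(0).round(1),b.max(0).round(1))
# blue lid extents
for n,c,f,(y0,y1,x0,x1) in(("S",S,s,(120,200,330,385)),("T",T,t,(130,175,300,350))):
    i=c["img"][y0:y1,x0:x1].astype(int); m=(i[...,0]-i[...,2]>40)
    y,x=np.nonzero(m); print(n,"blue",f(np.array([x.min()-.5+x0,y.min()-.5+y0])).round(1),f(np.array([x.max()+.5+x0,y.max()+.5+y0])).round(1))
# dark ring row extents in scene
for v in(188,189,190):
    row=S["img"][v,330:380].astype(int).sum(1); print(v,row.tolist())
for z in(.115,.133): print(proj(S,np.r_[ax,z]))
```

```text
0.133 S x [418.4 257.5] [545.2 315. ] T [484.6 204. ] [604. 321.]
0.16 S x [420.1 224. ] [548.2 280. ] T [485.  194.6] [607.1 314.1]
0.28 S x [422.3  64.7] [568.4 117.7] T [481.4 141.9] [628.3 285.2]
0.3 S x [423.7  37.2] [570.9  88.6] T [481.8 133. ] [631.2 278.7]
S blue [435.1  56.7] [567.1 118.3]
T blue [483.5 140.3] [628.7 281.1]
188 [331, 323, 322, 255, 215, 218, 222, 225, 229, 191, 126, 109, 135, 116, 104, 128, 147, 189, 199, 216, 227, 224, 235, 226, 226, 233, 230, 230, 229, 232, 234, 243, 249, 216, 193, 169, 137, 102, 136, 393, 465, 464, 468, 465, 348, 254, 258, 234, 169, 149]
189 [352, 362, 368, 355, 352, 277, 227, 226, 227, 220, 146, 119, 148, 127, 96, 97, 103, 120, 128, 152, 158, 170, 177, 200, 205, 210, 201, 201, 207, 188, 182, 169, 155, 130, 118, 107, 94, 88, 362, 453, 466, 467, 462, 462, 345, 259, 257, 235, 167, 148]
190 [371, 375, 382, 387, 387, 368, 356, 281, 227, 226, 176, 140, 153, 129, 89, 89, 94, 98, 92, 102, 104, 113, 117, 128, 127, 127, 128, 128, 126, 121, 110, 104, 91, 85, 91, 99, 94, 85, 399, 463, 461, 465, 467, 463, 345, 253, 255, 216, 152, 148]
[[353.7270084  189.57284061]]
[[354.07904848 184.4732871 ]]
```

Call:
{"name": "apply_moves", "arguments": {"steps": "0.007 -0.023 0.002 -0.01 -0.007 0.05 1;0.014 -0.047 0.004 -0.02 -0.015 0.0925 1;0.021 -0.07 0.005 -0.02 -0.015 0.0925 1;0.028 -0.093 0.005 -0.02 -0.015 0.0925 1;0.035 -0.116 0.005 -0.02 -0.015 0.0925 1;0.042 -0.14 0.005 -0.02 -0.015 0.0925 1;0.049 -0.163 0.005 -0.02 -0.015 0.0925 1;0.056 -0.186 0.005 -0.02 -0.015 0.0925 1;0.062 -0.205 0.005 -0.02 -0.015 0.0925 1;0.066 -0.22 0.005 -0.02 -0.015 0.0925 1;0.069 -0.228 0.005 -0.02 -0.015 0.0925 1;0.0707 -0.2326 0.005 -0.02 -0.015 0.0925 1;0.0707 -0.2326 0.005 -0.02 -0.015 0.0925 1;0.0707 -0.2326 0.005 -0.02 -0.015 0.0925 1;0.0707 -0.2326 0.005 -0.02 -0.015 0.0925 1"}}

```text
clock: 6.8
tool_pos: [0.5889, 0.0862, 0.0521]
tool_rot: [[-0.594, 0.805, 0.016], [0.804, 0.594, -0.019], [-0.025, 0.002, -1.0]]
ft_force: [-0.0, -0.1, -2.2]
opening: 0.0119
grip_force: 117.9
```

```bash
cat > look.py <<'E'
from h import *
from rig import env
import pickle,sys
n=sys.argv[1]
s=env.get_state(); print({k:np.round(s[k],4).tolist() for k in("clock","tool_pos","tool_rot","ft_force","ft_torque","opening")})
C={k:env.capture(k) for k in("scene","top")}; pickle.dump(C,open(f"{n}.pkl","wb"))
a=C["scene"]["img"][130:235,270:410]; b=C["top"]["img"][125:215,270:390]
cv2.imwrite(f"pics/{n}.png",np.hstack([cv2.resize(x,(400,300),interpolation=2) for x in(a,b)]) if 0 else cv2.resize(a,(0,0),fx=5,fy=5,interpolation=2))
E
python3 look.py v4
```

```text
{'clock': 6.8, 'tool_pos': [0.5889, 0.0862, 0.0521], 'tool_rot': [[-0.5937, 0.8045, 0.016], [0.8043, 0.5939, -0.0188], [-0.0246, 0.0017, -0.9997]], 'ft_force': [-0.0063, -0.1028, -2.1822], 'ft_torque': [0.2082, 0.0951, 0.0402], 'opening': 0.0119}
```

View pics/v4.png

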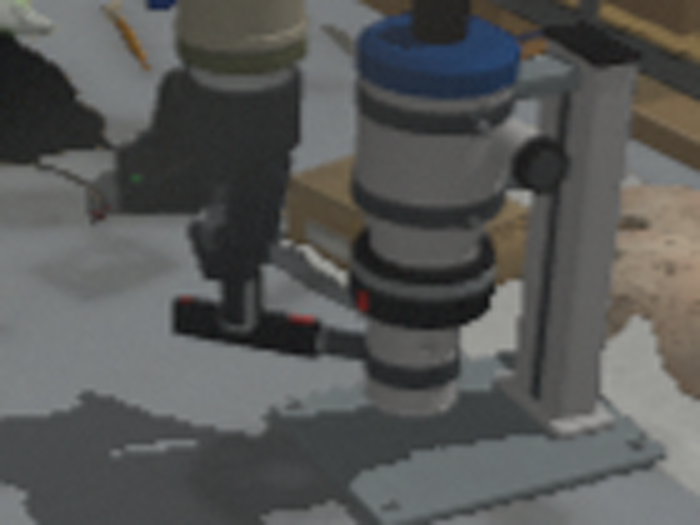

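The cup is under the ring: cup axis x≈412, ring x≈421 in the crop, about 1 mm off once perspective is allowed for. I'll raise it gently, 1–2 mm per row.

Call:
{"name": "apply_moves", "arguments": {"steps": "0 -0.0015 0.003 0 0 0 1;0 -0.0015 0.006 0 0 0 1;0 -0.0015 0.009 0 0 0 1;0 -0.0015 0.011 0 0 0 1;0 -0.0015 0.013 0 0 0 1;0 -0.0015 0.014 0 0 0 1;0 -0.0015 0.015 0 0 0 1;0 -0.0015 0.016 0 0 0 1;0 -0.0015 0.017 0 0 0 1;0 -0.0015 0.017 0 0 0 1"}}

```text
clock: 7.9
tool_pos: [0.5891, 0.0835, 0.0691]
tool_rot: [[-0.593, 0.805, 0.016], [0.805, 0.593, -0.019], [-0.025, 0.001, -1.0]]
ft_force: [0.9, 0.3, -2.1]
opening: 0.012
grip_force: 117.9
```

Call:
{"name": "apply_moves", "arguments": {"steps": "0 0 0.001 0 0 0 1;0 0 0.002 0 0 0 1;0 0 0.003 0 0 0 1;0 0 0.003 0 0 0 1;0 0 0.003 0 0 0 1"}}

```text
clock: 8.4
tool_pos: [0.5891, 0.0835, 0.072]
tool_rot: [[-0.593, 0.805, 0.016], [0.805, 0.593, -0.019], [-0.025, 0.001, -1.0]]
ft_force: [-0.5, 0.2, -2.4]
opening: 0.0122
grip_force: 117.9
```

```bash
python3 look.py v5
```

```text
{'clock': 8.4, 'tool_pos': [0.5891, 0.0835, 0.072], 'tool_rot': [[-0.5926, 0.8053, 0.016], [0.8051, 0.5928, -0.0193], [-0.025, 0.0014, -0.9997]], 'ft_force': [-0.5423, 0.1598, -2.3786], 'ft_torque': [0.2, 0.1325, -0.0057], 'opening': 0.0122}
```

View pics/v5.png

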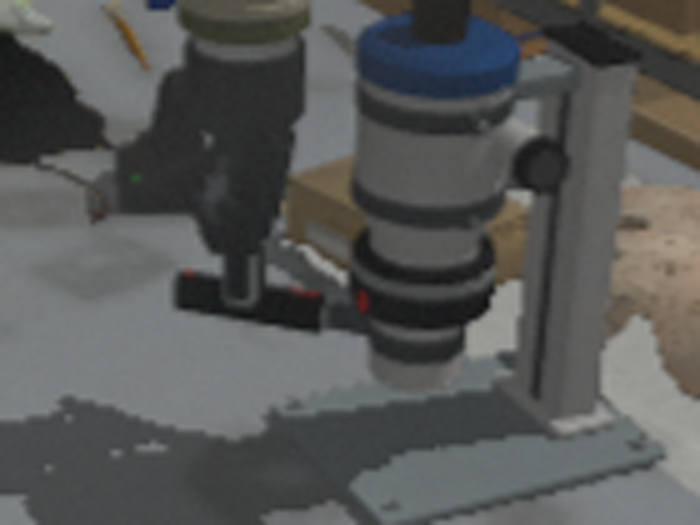

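The cup is now partly in the ring, with axis x≈417 against the ring's 421 and no contact force. I'll go on up.

Call:
{"name": "apply_moves", "arguments": {"steps": "0 0 0.001 0 0 0 1;0 0 0.002 0 0 0 1;0 0 0.003 0 0 0 1;0 0 0.004 0 0 0 1;0 0 0.004 0 0 0 1;0 0 0.004 0 0 0 1"}}

```text
clock: 9.1
tool_pos: [0.589, 0.0836, 0.0759]
tool_rot: [[-0.593, 0.805, 0.016], [0.805, 0.593, -0.019], [-0.025, 0.001, -1.0]]
ft_force: [0.8, 0.4, -2.9]
opening: 0.0121
grip_force: 117.7
```

Call:
{"name": "apply_moves", "arguments": {"steps": "0 0 0.001 0 0 0 1;0 0 0.002 0 0 0 1;0 0 0.002 0 0 0 1;0 0 0.002 0 0 0 1"}}

```text
clock: 9.5
tool_pos: [0.5888, 0.0836, 0.0778]
tool_rot: [[-0.593, 0.805, 0.015], [0.805, 0.593, -0.019], [-0.025, 0.001, -1.0]]
ft_force: [-0.0, 0.7, -5.1]
opening: 0.0121
grip_force: 117.5
```

```bash
python3 look.py v6
python3 - <<'E'
from h import *
import pickle
c1=pickle.load(open("v4.pkl","rb"))["scene"];c2=pickle.load(open("v6.pkl","rb"))["scene"]
g=lambda i:cv2.resize(cv2.cvtColor(i,cv2.COLOR_BGR2GRAY),(0,0),fx=4,fy=4,interpolation=2)
A,B=g(c1["img"]),g(c2["img"])
for n,(x,y),(w,h) in[("cupband",(270+412/5,130+385/5),(10,6)),("near",(270+317/5,130+335/5),(3,4)),("tip",(270+180/5,130+315/5),(4,5))]:
    x=int(x*4);y=int(y*4);w*=4;h*=4
    r=cv2.matchTemplate(B[y-h-60:y+h+5,x-w-20:x+w+20],A[y-h:y+h,x-w:x+w],5); _,m,_,l=cv2.minMaxLoc(r)
    print(n,round(m,2),(l[0]-20)/4,(l[1]-60)/4)
p=[.63,.03,.05]; print((proj(c1,[.658,-.009,.07])-proj(c1,[.658,-.009,.045]))/25,(proj(c1,[.54,.14,.07])-proj(c1,[.54,.14,.045]))/25)
E
```

```text
{'clock': 9.5, 'tool_pos': [0.5888, 0.0836, 0.0778], 'tool_rot': [[-0.5926, 0.8053, 0.0154], [0.8051, 0.5928, -0.0192], [-0.0246, 0.0011, -0.9997]], 'ft_force': [-0.0327, 0.6971, -5.1288], 'ft_torque': [0.7413, 0.5364, 0.0226], 'opening': 0.0121}
cupband 0.75 1.0 -5.75
near 0.87 1.5 -9.5
tip 0.99 0.25 -6.75
[[ 0.01861493 -0.27002554]] [[-0.00111088 -0.26408811]]
```

```bash
cat > edge.py <<'E'
from h import *
import pickle,sys
for n in sys.argv[1:]:
    c=pickle.load(open(n+".pkl","rb"))["scene"]["img"].astype(int).sum(2)
    for x in((349,351),(353,355),(357,359)): print(n,x,c[192:216,x[0]:x[1]].mean(1).astype(int).tolist())
E
python3 edge.py v4 v5 v6
python3 - <<'E'
from rig import env
for _ in range(4):
    env.capture("scene"); s=env.get_state(); print(s["clock"],s["ft_force"].round(2),s["ft_torque"].round(3))
E
```

```text
v4 (349, 351) [86, 82, 87, 183, 252, 268, 267, 266, 267, 269, 266, 173, 124, 123, 125, 157, 250, 270, 271, 270, 272, 215, 193, 195]
v4 (353, 355) [82, 88, 87, 105, 247, 267, 263, 255, 280, 277, 277, 221, 141, 125, 124, 123, 248, 273, 271, 269, 278, 224, 192, 190]
v4 (357, 359) [87, 85, 86, 105, 244, 266, 259, 257, 265, 270, 253, 164, 123, 127, 127, 210, 275, 305, 313, 330, 254, 196, 190, 192]
v5 (349, 351) [88, 91, 81, 180, 251, 233, 153, 130, 123, 123, 193, 253, 266, 271, 269, 269, 313, 329, 238, 193, 191, 187, 192, 192]
v5 (353, 355) [87, 88, 83, 110, 247, 275, 192, 136, 124, 123, 153, 250, 275, 273, 269, 276, 301, 318, 234, 192, 194, 193, 190, 186]
v5 (357, 359) [81, 82, 87, 109, 245, 252, 166, 125, 122, 122, 182, 266, 286, 294, 297, 299, 317, 234, 189, 193, 191, 191, 188, 195]
v6 (349, 351) [79, 83, 88, 182, 216, 156, 124, 126, 126, 208, 260, 271, 267, 269, 269, 315, 328, 327, 235, 195, 193, 189, 190, 193]
v6 (353, 355) [83, 85, 87, 102, 246, 187, 136, 127, 129, 153, 253, 273, 272, 271, 278, 300, 324, 325, 233, 194, 192, 192, 194, 191]
v6 (357, 359) [80, 88, 79, 112, 228, 165, 125, 126, 118, 177, 255, 284, 283, 296, 290, 322, 327, 235, 192, 186, 191, 188, 190, 196]
9.65 [-0.67  1.91 -5.57] [0.79  0.618 0.069]
9.7 [-2.03  1.37 -5.28] [ 0.729  0.631 -0.009]
9.75 [-1.11  1.41 -5.55] [ 0.71   0.609 -0.032]
9.8 [-1.58  0.45 -6.09] [ 0.723  0.602 -0.074]
```

Run:
```python
from h import *
import pickle
S=pickle.load(open("v4.pkl","rb"))["scene"]
th=np.linspace(0,2*np.pi,361)
def prow(ax,z,col,r=.03):
    u=proj(S,np.c_[ax[0]+r*np.cos(th),ax[1]+r*np.sin(th),0*th+z]); lo=u[u[:,1]>u[:,1].mean()]; o=np.argsort(lo[:,0]); return np.interp(col,lo[o,0],lo[o,1])
for z in(.034,.037,.040,.043): print(z,[prow((.658,-.009),z,c).round(2) for c in(350,354,358)])
for z in(.0535,.0575,.06,.0625,.0655): print(z,[prow((.658,-.009),z,c).round(2) for c in(350,354,358)])
# c0 reference: resting cup, same columns relative to axis
S0=pickle.load(open("c0.pkl","rb"))["scene"]; u=proj(S0,[.5783,.2177,0])[0]; print(u,prow((.5783,.2177),0,u[0]))
i=S0["img"].astype(int).sum(2); x=int(round(u[0])); print(i[185:206,x-1:x+1].mean(1).astype(int).tolist())
```

```text
0.034 [np.float64(216.27), np.float64(216.53), np.float64(215.82)]
0.037 [np.float64(215.45), np.float64(215.73), np.float64(215.03)]
0.04 [np.float64(214.63), np.float64(214.92), np.float64(214.25)]
0.043 [np.float64(213.81), np.float64(214.11), np.float64(213.46)]
0.0535 [np.float64(210.92), np.float64(211.26), np.float64(210.68)]
0.0575 [np.float64(209.81), np.float64(210.17), np.float64(209.61)]
0.06 [np.float64(209.12), np.float64(209.49), np.float64(208.94)]
0.0625 [np.float64(208.43), np.float64(208.8), np.float64(208.27)]
0.0655 [np.float64(207.59), np.float64(207.98), np.float64(207.47)]
[295.36939753 198.25747198] 202.3759164010076
[289, 317, 363, 299, 283, 285, 284, 198, 151, 147, 146, 232, 279, 285, 286, 278, 242, 364, 391, 391, 390]
```

The rim is at about 135–136 mm and the seal is touched (3 N), so the lugs are in the slots. Now I press up, tilting to make up for the sag in the grip.

Call:
{"name": "apply_moves", "arguments": {"steps": "0 0 0.001 -0.008 -0.006 0 1;0 0 0.002 -0.016 -0.012 0 1;0 0 0.003 -0.016 -0.012 0 1;0 0 0.003 -0.016 -0.012 0 1;0 0 0.003 -0.016 -0.012 0 1"}}

```text
clock: 10.3
tool_pos: [0.5891, 0.0832, 0.081]
tool_rot: [[-0.592, 0.806, 0.028], [0.805, 0.593, -0.036], [-0.045, 0.001, -0.999]]
ft_force: [0.6, -1.4, -8.5]
opening: 0.0123
grip_force: 117.5
```

```bash
python3 look.py v7; python3 edge.py v7
```

```text
{'clock': 10.3, 'tool_pos': [0.5891, 0.0832, 0.081], 'tool_rot': [[-0.5919, 0.8055, 0.0279], [0.8047, 0.5926, -0.0356], [-0.0452, 0.0014, -0.999]], 'ft_force': [0.5538, -1.4256, -8.5135], 'ft_torque': [0.4109, 0.3225, -0.0219], 'opening': 0.0123}
v7 (349, 351) [87, 93, 81, 147, 135, 127, 124, 130, 206, 259, 271, 269, 269, 268, 313, 324, 326, 329, 236, 193, 191, 191, 192, 191]
v7 (353, 355) [84, 84, 78, 105, 150, 135, 122, 126, 157, 253, 275, 273, 273, 278, 300, 324, 330, 327, 237, 196, 191, 190, 192, 191]
v7 (357, 359) [82, 83, 85, 104, 118, 124, 121, 119, 177, 256, 273, 281, 283, 284, 321, 332, 326, 235, 193, 191, 194, 193, 190, 192]
```

Call:
{"name": "apply_moves", "arguments": {"steps": "0 0 0.001 -0.004 -0.003 0 1;0 0 0.002 -0.004 -0.003 0 1;0 0 0.002 -0.004 -0.003 0 1;0 0 0.002 -0.004 -0.003 0 1"}}

```text
clock: 10.8
tool_pos: [0.5891, 0.0833, 0.083]
tool_rot: [[-0.592, 0.805, 0.031], [0.804, 0.593, -0.039], [-0.05, 0.002, -0.999]]
ft_force: [1.6, -2.4, -9.1]
opening: 0.0119
grip_force: 117.5
```

```bash
python3 look.py v8; python3 edge.py v8
```

```text
{'clock': 10.8, 'tool_pos': [0.5891, 0.0833, 0.083], 'tool_rot': [[-0.5919, 0.8054, 0.0309], [0.8045, 0.5927, -0.0394], [-0.0501, 0.0016, -0.9987]], 'ft_force': [1.6007, -2.4277, -9.1062], 'ft_torque': [0.3009, 0.2761, -0.0434], 'opening': 0.0119}
v8 (349, 351) [86, 87, 86, 104, 123, 124, 128, 145, 245, 270, 271, 270, 272, 301, 319, 324, 325, 329, 237, 193, 191, 188, 190, 191]
v8 (353, 355) [84, 83, 83, 89, 120, 128, 126, 129, 189, 261, 272, 272, 273, 273, 313, 332, 327, 327, 235, 190, 191, 189, 187, 190]
v8 (357, 359) [87, 85, 80, 93, 116, 123, 124, 124, 240, 271, 272, 282, 294, 299, 326, 330, 327, 232, 193, 190, 192, 190, 188, 193]
```

```bash
cat > arc.py <<'E'
import numpy as np,sys
ax=np.array(eval(sys.argv[1]));R=float(sys.argv[2]);y0=float(sys.argv[3]);x0=np.array(eval(sys.argv[4]))
for f in eval(sys.argv[5]):
    a=np.radians(y0+f); p=ax-R*np.array([np.cos(a),np.sin(a)])-x0
    print(f,"%.4f %.4f 0 0 0 %.4f 1;"%(*p,np.radians(f)))
E
python3 arc.py "(.658,-.0095)" .1145 -53.4 "(.5891,.0833)" "[0,2,4,6,8,10,12,14,16,20,24,28,32,36,40,42,44]"
```

```text
0 0.0006 -0.0009 0 0 0 0.0000 1;
2 -0.0025 -0.0033 0 0 0 0.0349 1;
4 -0.0056 -0.0059 0 0 0 0.0698 1;
6 -0.0086 -0.0085 0 0 0 0.1047 1;
8 -0.0115 -0.0113 0 0 0 0.1396 1;
10 -0.0143 -0.0141 0 0 0 0.1745 1;
12 -0.0170 -0.0171 0 0 0 0.2094 1;
14 -0.0196 -0.0201 0 0 0 0.2443 1;
16 -0.0221 -0.0233 0 0 0 0.2793 1;
20 -0.0267 -0.0298 0 0 0 0.3491 1;
24 -0.0309 -0.0366 0 0 0 0.4189 1;
28 -0.0345 -0.0437 0 0 0 0.4887 1;
32 -0.0377 -0.0510 0 0 0 0.5585 1;
36 -0.0404 -0.0586 0 0 0 0.6283 1;
40 -0.0425 -0.0663 0 0 0 0.6981 1;
42 -0.0433 -0.0702 0 0 0 0.7330 1;
44 -0.0441 -0.0741 0 0 0 0.7679 1;
```

Call:
{"name": "apply_moves", "arguments": {"steps": "0.0006 -0.0009 0.0005 0 0 0 1;-0.001 -0.002 0.0005 0 0 0.0175 1;-0.0025 -0.0033 0.0005 0 0 0.0349 1;-0.004 -0.0046 0.0005 0 0 0.0524 1;-0.0056 -0.0059 0.0005 0 0 0.0698 1;-0.0071 -0.0072 0.0005 0 0 0.0873 1;-0.0086 -0.0085 0.0005 0 0 0.1047 1;-0.0086 -0.0085 0.0005 0 0 0.1047 1;-0.0086 -0.0085 0.0005 0 0 0.1047 1"}}

```text
clock: 11.8
tool_pos: [0.5804, 0.0749, 0.0835]
tool_rot: [[-0.673, 0.739, 0.035], [0.738, 0.674, -0.036], [-0.05, 0.001, -0.999]]
ft_force: [-0.2, 0.9, -10.1]
opening: 0.0122
grip_force: 117.5
```

```bash
python3 look.py v9; python3 edge.py v9
```

```text
{'clock': 11.8, 'tool_pos': [0.5804, 0.0749, 0.0835], 'tool_rot': [[-0.6728, 0.739, 0.0347], [0.7382, 0.6737, -0.0359], [-0.0499, 0.0014, -0.9988]], 'ft_force': [-0.2379, 0.9065, -10.1188], 'ft_torque': [0.8777, 0.8559, 0.0586], 'opening': 0.0122}
v9 (349, 351) [91, 88, 86, 108, 126, 128, 126, 163, 248, 267, 267, 268, 269, 311, 324, 322, 326, 327, 235, 193, 190, 190, 189, 194]
v9 (353, 355) [90, 85, 84, 90, 118, 124, 129, 124, 221, 268, 271, 273, 274, 280, 318, 327, 327, 327, 235, 193, 192, 189, 186, 193]
v9 (357, 359) [85, 90, 82, 85, 119, 123, 124, 146, 248, 269, 267, 278, 282, 315, 332, 330, 326, 234, 191, 191, 192, 195, 189, 192]
```

Call:
{"name": "apply_moves", "arguments": {"steps": "-0.0029 -0.0028 0 0 0 0.0349 1;-0.0057 -0.0056 0 0 0 0.0698 1;-0.0084 -0.0086 0 0 0 0.1047 1;-0.011 -0.0116 0 0 0 0.1396 1;-0.0135 -0.0148 0 0 0 0.1745 1;-0.0158 -0.018 0 0 0 0.2094 1;-0.0181 -0.0213 0 0 0 0.2443 1;-0.0181 -0.0213 0 0 0 0.2443 1"}}

```text
clock: 12.7
tool_pos: [0.562, 0.053, 0.0834]
tool_rot: [[-0.832, 0.553, 0.042], [0.552, 0.833, -0.027], [-0.05, 0.001, -0.999]]
ft_force: [0.4, 1.3, -8.3]
opening: 0.0122
grip_force: 117.6
```

Call:
{"name": "apply_moves", "arguments": {"steps": "-0.0022 -0.0034 0 0 0 0.0349 1;-0.0042 -0.0068 0 0 0 0.0698 1;-0.006 -0.0103 0 0 0 0.1047 1;-0.0078 -0.0139 0 0 0 0.1396 1;-0.0095 -0.0175 0 0 0 0.1745 1;-0.011 -0.0212 0 0 0 0.2094 1;-0.0124 -0.025 0 0 0 0.2443 1;-0.0137 -0.0288 0 0 0 0.2793 1;-0.0137 -0.0288 0 0 0 0.2793 1"}}

```text
clock: 13.6
tool_pos: [0.5484, 0.0244, 0.0834]
tool_rot: [[-0.952, 0.303, 0.048], [0.303, 0.953, -0.014], [-0.05, 0.001, -0.999]]
ft_force: [-0.1, 0.4, -9.7]
opening: 0.0118
grip_force: 117.6
```

```bash
python3 look.py v10; python3 edge.py v10; python3 arc.py "(.658,-.0095)" .1145 -53.4 "(.658-.1145*.95389,-.0095+.1145*.30015)" "[36,38,40,42,44,46,48,49,50,51,52,53,54]"
```

```text
{'clock': 13.6, 'tool_pos': [0.5484, 0.0244, 0.0834], 'tool_rot': [[-0.9517, 0.3032, 0.0477], [0.3029, 0.9529, -0.014], [-0.0497, 0.0012, -0.9988]], 'ft_force': [-0.1391, 0.4485, -9.7308], 'ft_torque': [0.3941, 0.9686, 0.1672], 'opening': 0.0118}
v10 (349, 351) [86, 91, 87, 105, 123, 123, 130, 162, 250, 269, 267, 267, 274, 306, 323, 328, 327, 331, 237, 194, 194, 190, 195, 192]
v10 (353, 355) [85, 82, 84, 83, 128, 128, 127, 130, 215, 262, 271, 271, 276, 278, 317, 331, 330, 329, 237, 192, 190, 194, 190, 192]
v10 (357, 359) [85, 85, 84, 87, 119, 123, 127, 143, 244, 267, 271, 280, 279, 314, 333, 330, 330, 236, 193, 192, 191, 192, 195, 192]
36 -0.0000 -0.0001 0 0 0 0.6283 1;
38 -0.0012 -0.0040 0 0 0 0.6632 1;
40 -0.0022 -0.0078 0 0 0 0.6981 1;
42 -0.0030 -0.0117 0 0 0 0.7330 1;
44 -0.0037 -0.0157 0 0 0 0.7679 1;
46 -0.0043 -0.0196 0 0 0 0.8029 1;
48 -0.0048 -0.0236 0 0 0 0.8378 1;
49 -0.0049 -0.0256 0 0 0 0.8552 1;
50 -0.0051 -0.0276 0 0 0 0.8727 1;
51 -0.0052 -0.0296 0 0 0 0.8901 1;
52 -0.0052 -0.0316 0 0 0 0.9076 1;
53 -0.0053 -0.0336 0 0 0 0.9250 1;
54 -0.0053 -0.0356 0 0 0 0.9425 1;
```

Call:
{"name": "apply_moves", "arguments": {"steps": "-0.0006 -0.002 0 0 0 0.0175 1;-0.0012 -0.004 0 0 0 0.0349 1;-0.0017 -0.0059 0 0 0 0.0524 1;-0.0022 -0.0078 0 0 0 0.0698 1;-0.0026 -0.0098 0 0 0 0.0873 1;-0.003 -0.0117 0 0 0 0.1047 1;-0.0034 -0.0137 0 0 0 0.1222 1;-0.0037 -0.0157 0 0 0 0.1396 1;-0.0037 -0.0157 0 0 0 0.1396 1"}}

```text
clock: 14.6
tool_pos: [0.5449, 0.0089, 0.0834]
tool_rot: [[-0.985, 0.167, 0.049], [0.167, 0.986, -0.007], [-0.05, 0.002, -0.999]]
ft_force: [-0.7, 0.0, -9.2]
opening: 0.0125
grip_force: 117.6
```

Call:
{"name": "apply_moves", "arguments": {"steps": "-0.0003 -0.002 0 0 0 0.0175 1;-0.0006 -0.0039 0 0 0 0.0349 1;-0.0006 -0.0039 0 0 0 0.0349 1"}}

```text
clock: 14.9
tool_pos: [0.5443, 0.005, 0.0835]
tool_rot: [[-0.99, 0.132, 0.05], [0.132, 0.991, -0.005], [-0.05, 0.002, -0.999]]
ft_force: [-0.9, 0.0, -9.0]
opening: 0.0124
grip_force: 117.6
```

Call:
{"name": "apply_moves", "arguments": {"steps": "-0.0002 -0.001 0 0 0 0.0087 1;-0.0003 -0.002 0 0 0 0.0175 1;-0.0003 -0.002 0 0 0 0.0175 1"}}

```text
clock: 15.2
tool_pos: [0.5441, 0.0032, 0.0835]
tool_rot: [[-0.992, 0.115, 0.05], [0.115, 0.993, -0.004], [-0.05, 0.002, -0.999]]
ft_force: [0.1, 0.6, -9.4]
opening: 0.0118
grip_force: 117.6
```

Call:
{"name": "apply_moves", "arguments": {"steps": "-0.0001 -0.001 0 0 0 0.0087 1;-0.0002 -0.002 0 0 0 0.0175 1;-0.0003 -0.003 0 0 0 0.0262 1;-0.0003 -0.003 0 0 0 0.0262 1"}}

```text
clock: 15.6
tool_pos: [0.5438, 0.0002, 0.0835]
tool_rot: [[-0.995, 0.089, 0.05], [0.089, 0.996, -0.003], [-0.05, 0.002, -0.999]]
ft_force: [-0.2, 0.7, -8.4]
opening: 0.012
grip_force: 117.6
```

Call:
{"name": "apply_moves", "arguments": {"steps": "-0.0001 -0.001 0 0 0 0.0087 1;-0.0001 -0.002 0 0 0 0.0175 1;-0.0001 -0.002 0 0 0 0.0175 1"}}

```text
clock: 15.9
tool_pos: [0.5436, -0.0018, 0.0834]
tool_rot: [[-0.996, 0.072, 0.05], [0.072, 0.997, -0.002], [-0.05, 0.002, -0.999]]
ft_force: [0.2, 1.3, -9.9]
opening: 0.0119
grip_force: 117.6
```

```bash
python3 look.py v11; python3 edge.py v11
```

```text
{'clock': 15.9, 'tool_pos': [0.5436, -0.0018, 0.0834], 'tool_rot': [[-0.9962, 0.0717, 0.0498], [0.0717, 0.9974, -0.0019], [-0.0498, 0.0016, -0.9988]], 'ft_force': [0.1603, 1.3393, -9.949], 'ft_torque': [0.1726, 1.039, 0.1313], 'opening': 0.0119}
v11 (349, 351) [87, 84, 82, 105, 123, 127, 126, 166, 252, 269, 273, 271, 276, 307, 327, 329, 332, 329, 237, 196, 194, 191, 195, 192]
v11 (353, 355) [87, 87, 82, 91, 125, 132, 131, 129, 215, 263, 272, 275, 274, 287, 322, 331, 333, 328, 237, 193, 193, 195, 195, 194]
v11 (357, 359) [83, 85, 82, 84, 121, 127, 123, 143, 251, 268, 270, 282, 292, 319, 331, 332, 333, 236, 192, 193, 194, 195, 196, 194]
```

Call:
{"name": "apply_moves", "arguments": {"steps": "0 -0.001 0 0 0 0.0087 1;-0.0001 -0.002 0 0 0 0.0175 1;-0.0001 -0.002 0 0 0 0.0175 1"}}

```text
clock: 16.3
tool_pos: [0.5435, -0.0038, 0.0835]
tool_rot: [[-0.997, 0.054, 0.05], [0.054, 0.999, -0.001], [-0.05, 0.002, -0.999]]
ft_force: [0.2, 0.5, -9.8]
opening: 0.0117
grip_force: 117.6
```

Call:
{"name": "apply_moves", "arguments": {"steps": "0 -0.001 0 0 0 0.0087 1;0 -0.002 0 0 0 0.0175 1;0 -0.002 0 0 0 0.0175 1"}}

```text
clock: 16.6
tool_pos: [0.5436, -0.0056, 0.0835]
tool_rot: [[-0.998, 0.037, 0.05], [0.037, 0.999, 0.0], [-0.05, 0.002, -0.999]]
ft_force: [-0.3, 1.4, -8.8]
opening: 0.0122
grip_force: 117.7
```

```bash
python3 look.py v12
```

```text
{'clock': 16.6, 'tool_pos': [0.5436, -0.0056, 0.0835], 'tool_rot': [[-0.9981, 0.0369, 0.0501], [0.037, 0.9993, 0.0001], [-0.0501, 0.002, -0.9987]], 'ft_force': [-0.34, 1.3594, -8.8123], 'ft_torque': [0.4196, 1.0146, -0.0482], 'opening': 0.0122}
```

Call:
{"name": "apply_moves", "arguments": {"steps": "0 -0.001 0 0 0 0.0087 1;0 -0.002 0 0 0 0.0175 1;0 -0.002 0 0 0 0.0175 1"}}

```text
clock: 17.0
tool_pos: [0.5437, -0.0079, 0.0835]
tool_rot: [[-0.999, 0.02, 0.05], [0.02, 1.0, 0.001], [-0.05, 0.002, -0.999]]
ft_force: [0.8, 2.0, -9.0]
opening: 0.0118
grip_force: 117.7
```

```bash
python3 look.py v13
```

```text
{'clock': 17.0, 'tool_pos': [0.5437, -0.0079, 0.0835], 'tool_rot': [[-0.9985, 0.0197, 0.0501], [0.0198, 0.9998, 0.0006], [-0.0501, 0.0016, -0.9987]], 'ft_force': [0.8184, 1.9893, -9.0249], 'ft_torque': [0.3821, 0.9197, -0.1356], 'opening': 0.0118}
```

Call:
{"name": "apply_moves", "arguments": {"steps": "0 -0.001 0 0 0 0.0087 1;0 -0.002 0 0 0 0.0175 1;0 -0.002 0 0 0 0.0175 1"}}

```text
clock: 17.4
tool_pos: [0.5437, -0.0092, 0.0836]
tool_rot: [[-0.999, 0.002, 0.05], [0.002, 1.0, 0.002], [-0.05, 0.003, -0.999]]
ft_force: [0.7, 3.8, -9.5]
opening: 0.0124
grip_force: 117.9
```

```bash
python3 look.py v14
```

```text
{'clock': 17.4, 'tool_pos': [0.5437, -0.0092, 0.0836], 'tool_rot': [[-0.9987, 0.002, 0.0503], [0.0021, 1.0, 0.0025], [-0.0503, 0.0026, -0.9987]], 'ft_force': [0.7481, 3.8027, -9.4611], 'ft_torque': [0.8951, 0.8525, -0.4606], 'opening': 0.0124}
```

The stop is met (Fy 3.8 N, Mz -0.46). I'll back off about 1.2° and let the lugs down.

Call:
{"name": "apply_moves", "arguments": {"steps": "0 0.0023 0 0 0 -0.02 1;0 0.0023 -0.001 0 0 -0.02 1;0 0.0023 -0.002 0 0 -0.02 1;0 0.0023 -0.003 0 0 -0.02 1;0 0.0023 -0.003 0 0 -0.02 1"}}

```text
clock: 18.0
tool_pos: [0.5437, -0.0079, 0.0804]
tool_rot: [[-0.998, 0.023, 0.05], [0.023, 1.0, -0.0], [-0.05, 0.001, -0.999]]
ft_force: [2.3, -2.1, -7.8]
opening: 0.012
grip_force: 118.0
```

```bash
python3 look.py v15; python3 edge.py v15
```

```text
{'clock': 18.0, 'tool_pos': [0.5437, -0.0079, 0.0804], 'tool_rot': [[-0.9985, 0.0226, 0.05], [0.0226, 0.9997, -0.0002], [-0.05, 0.0009, -0.9987]], 'ft_force': [2.2635, -2.0887, -7.8407], 'ft_torque': [-0.4368, 0.4854, -0.1985], 'opening': 0.012}
v15 (349, 351) [89, 82, 87, 152, 139, 129, 129, 127, 167, 251, 269, 272, 270, 269, 311, 328, 330, 333, 238, 194, 196, 191, 196, 197]
v15 (353, 355) [81, 82, 89, 106, 179, 145, 130, 127, 127, 222, 265, 273, 273, 276, 283, 322, 334, 331, 237, 193, 195, 195, 195, 193]
v15 (357, 359) [82, 82, 83, 110, 148, 135, 129, 124, 143, 247, 271, 270, 279, 295, 320, 331, 330, 236, 193, 198, 195, 193, 194, 194]
```

Call:
{"name": "apply_moves", "arguments": {"steps": "0 0 -0.0005 0 0 0 1;0 0 -0.001 0 0 0 1;0 0 -0.0015 0 0 0 1;0 0 -0.0015 0 0 0 1"}}

```text
clock: 18.5
tool_pos: [0.5439, -0.0075, 0.0792]
tool_rot: [[-0.998, 0.022, 0.051], [0.022, 1.0, 0.0], [-0.051, 0.001, -0.999]]
ft_force: [2.0, -3.8, -2.7]
opening: 0.0122
grip_force: 118.7
```

```bash
python3 look.py v16; python3 edge.py v16
```

```text
{'clock': 18.5, 'tool_pos': [0.5439, -0.0075, 0.0792], 'tool_rot': [[-0.9985, 0.0224, 0.0507], [0.0224, 0.9997, 0.0003], [-0.0506, 0.0014, -0.9987]], 'ft_force': [2.0488, -3.7704, -2.6602], 'ft_torque': [-0.6326, 0.4093, -0.312], 'opening': 0.0122}
v16 (349, 351) [86, 82, 84, 154, 135, 127, 128, 127, 178, 255, 269, 271, 268, 266, 308, 325, 331, 332, 238, 195, 193, 192, 196, 194]
v16 (353, 355) [88, 80, 84, 106, 161, 139, 128, 127, 127, 246, 270, 272, 274, 276, 280, 322, 332, 331, 237, 193, 194, 197, 194, 193]
v16 (357, 359) [87, 82, 87, 106, 139, 133, 127, 127, 160, 247, 269, 271, 278, 293, 326, 334, 331, 235, 195, 195, 191, 196, 194, 199]
```

Call:
{"name": "apply_moves", "arguments": {"steps": "0 -0.0005 0 0 0.01 0 1;0 -0.0012 0 0 0.02 0 1;0 -0.0012 0 0 0.02 0 1;0 -0.0012 0 0 0.02 0 1"}}

```text
clock: 19.0
tool_pos: [0.5435, -0.008, 0.0791]
tool_rot: [[-0.999, 0.022, 0.03], [0.022, 1.0, 0.001], [-0.03, 0.002, -1.0]]
ft_force: [-1.8, 0.5, 1.0]
opening: 0.0122
grip_force: 119.2
```

```bash
python3 look.py v17; python3 edge.py v17
```

```text
{'clock': 19.0, 'tool_pos': [0.5435, -0.008, 0.0791], 'tool_rot': [[-0.9993, 0.0216, 0.0301], [0.0217, 0.9998, 0.0013], [-0.0301, 0.0019, -0.9995]], 'ft_force': [-1.8278, 0.4789, 0.99], 'ft_torque': [0.1918, 0.6584, -0.1374], 'opening': 0.0122}
v17 (349, 351) [85, 83, 86, 150, 136, 128, 127, 128, 179, 254, 268, 273, 272, 273, 312, 328, 331, 330, 242, 196, 194, 191, 193, 193]
v17 (353, 355) [91, 92, 82, 107, 164, 143, 127, 126, 124, 248, 274, 273, 277, 276, 277, 322, 335, 333, 236, 196, 194, 194, 195, 193]
v17 (357, 359) [88, 81, 83, 112, 146, 131, 125, 128, 160, 249, 271, 271, 278, 296, 323, 335, 333, 240, 194, 197, 193, 195, 193, 195]
```

The forces are near zero, so I release.

Call:
{"name": "apply_moves", "arguments": {"steps": "0 0 0 0 0 0 0.6;0 0 0 0 0 0 0.4;0 0 0 0 0 0 0;0 0 0 0 0 0 -0.3;0 0 0 0 0 0 -0.3;0 0 0 0 0 0 -0.3;0 0 0 0 0 0 -0.3", "grip_force": 20}}

```text
clock: 19.8
tool_pos: [0.5436, -0.0086, 0.079]
tool_rot: [[-0.999, 0.022, 0.03], [0.022, 1.0, 0.0], [-0.03, 0.001, -1.0]]
ft_force: [-0.3, 0.5, -0.5]
opening: 0.0552
grip_force: 0.0
```

```bash
python3 look.py v18; python3 edge.py v18
```

```text
{'clock': 19.8, 'tool_pos': [0.5436, -0.0086, 0.079], 'tool_rot': [[-0.9993, 0.0223, 0.03], [0.0223, 0.9998, 0.0005], [-0.03, 0.0012, -0.9995]], 'ft_force': [-0.2849, 0.5296, -0.5274], 'ft_torque': [0.0213, 0.0037, -0.0242], 'opening': 0.0552}
v18 (349, 351) [86, 89, 85, 155, 139, 127, 129, 123, 165, 253, 273, 273, 274, 272, 311, 330, 331, 332, 241, 196, 196, 195, 193, 197]
v18 (353, 355) [87, 76, 89, 103, 180, 145, 131, 130, 127, 223, 266, 273, 274, 275, 283, 325, 332, 332, 238, 191, 195, 191, 196, 193]
v18 (357, 359) [84, 87, 80, 109, 152, 131, 126, 122, 145, 247, 271, 272, 279, 288, 320, 334, 330, 237, 192, 193, 196, 195, 192, 197]
```

View pics/v18.png

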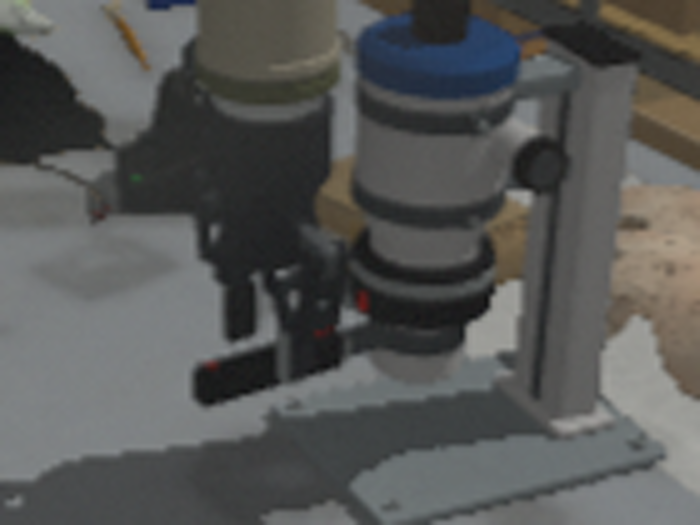

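The cup hangs in the ring with its handle to the front (grip about (265,365) in the crop), and the fingers are open beside it. I'll withdraw upward and forward.

Call:
{"name": "apply_moves", "arguments": {"steps": "-0.001 0 0.01 0 0 0 -0.3;-0.003 0 0.025 0 0 0 -0.3;-0.005 0 0.04 0 0 0 -0.3;-0.007 0 0.055 0 0 0 -0.3;-0.02 0 0.075 0 0 0 -0.3;-0.04 0 0.1 0 0 0 -0.3;-0.06 0 0.12 0 0 0 -0.3;-0.08 0 0.14 0 0 0 -0.3;-0.08 0 0.14 0 0 0 -0.3;-0.08 0 0.14 0 0 0 -0.3"}}

```text
clock: 20.9
tool_pos: [0.4639, -0.009, 0.2197]
tool_rot: [[-0.999, 0.023, 0.032], [0.023, 1.0, -0.0], [-0.032, 0.0, -0.999]]
ft_force: [0.1, -0.6, 0.3]
opening: 0.0558
grip_force: 0.0
```

```bash
python3 look.py v19; python3 edge.py v19
python3 - <<'E'
from h import *
import pickle
C=pickle.load(open("v19.pkl","rb")); c0=pickle.load(open("c0.pkl","rb"))
S,S0=C["scene"],c0["scene"]
# red marks on handle: centroid in both views, handle tip + near
i=S["img"].astype(int); m=((i[...,2]-i[...,1]>70)&(i[...,2]-i[...,0]>70)).astype(np.uint8)
n,l,st,ce=cv2.connectedComponentsWithStats(m)
print([(ce[k].round(1).tolist(),int(st[k,4])) for k in range(1,n) if 300<ce[k][0]<360 and 170<ce[k][1]<230])
for yaw in(-4,-2,0):
    y=np.radians(yaw); u=-np.array([np.cos(y),np.sin(y)])
    print(yaw,[proj(S,np.r_[.658+u[0]*r,-.0095+u[1]*r,.0675+.043])[0].round(1).tolist() for r in(.070,.160)])
for n_ in("vials",): 
  d=[cv2.absdiff(C[k]["img"],c0[k]["img"]).max(2) for k in("top",)]
  for nm,(x,y) in dict(green=(395,218),blue=(399,196),brush=(348,234),bottle=(425,185)).items(): print(nm,d[0][y-12:y+12,x-12:x+12].mean().round(1))
E
```

```text
{'clock': 20.9, 'tool_pos': [0.4639, -0.009, 0.2197], 'tool_rot': [[-0.9992, 0.0229, 0.0318], [0.0229, 0.9997, -0.0005], [-0.0318, 0.0003, -0.9995]], 'ft_force': [0.0552, -0.6318, 0.2578], 'ft_torque': [-0.0389, 0.0391, 0.0631], 'opening': 0.0558}
v19 (349, 351) [93, 89, 89, 154, 142, 128, 124, 128, 157, 249, 269, 269, 268, 267, 311, 322, 328, 328, 240, 195, 194, 191, 189, 193]
v19 (353, 355) [86, 89, 82, 106, 176, 142, 132, 125, 126, 220, 264, 273, 271, 273, 283, 323, 331, 329, 236, 194, 194, 191, 193, 193]
v19 (357, 359) [83, 80, 82, 111, 147, 132, 124, 125, 143, 246, 267, 267, 277, 286, 318, 329, 328, 237, 190, 191, 190, 195, 190, 191]
[]
-4 [[334.8, 195.8], [309.1, 202.3]]
-2 [[335.2, 196.1], [310.0, 203.1]]
0 [[335.7, 196.4], [311.0, 203.9]]
green 1.5
blue 1.2
brush 48.8
bottle 1.5
```

Run:
```python
from rig import env
print(env.finish_job())
```

```text
the job is handed in; nothing more can be done
None
```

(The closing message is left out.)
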